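# Close the shutter, then click the photometer's filter lever to its third notch and read

### The job

Take a reading on the small white photometer without gripping anything: with the fingertips push its blue filter lever all the way to the shut end (red dot), then push it back the other way through three clicks so that it rests in the third notch from shut (the third white tick), never running past that notch. Then press the green button fully down with a fingertip to take the reading, and let go. Do not pinch the lever, do not press the button before the lever is in its third notch, and leave the sample vial and everything else where it stands.

Things in the scene. Friction and masses are not known exactly. Their poses are not given: they have to be found in the camera images.
- photometer: White case, flat grey deck, 130 (x) x 200 (y) x 50 mm high, fixed; origin at the centre of its underside, x away from its front, y to the left seen from the front, z up. The lever's slot runs along y at x = 20 mm; in front of it, at x = -9.5 mm, a red dot (shut) and five white ticks 15 mm apart mark notches. On the deck a black collar, 18 mm high, at x = -36, y = 72 mm holds the vial.
- shut_stop (a point): Point on the deck under the middle of the lever when it is shut (photometer x = 20, y = -37.5 mm, z = 50 mm).
- third_stop (a point): Point on the deck under the middle of the lever when it rests in the third notch (photometer x = 20, y = 7.5 mm, z = 50 mm).
- lever_top (a point): Centre of the top of the blue filter lever, an upright tab 36 mm across (photometer x), 12 mm thick along its travel (photometer y; each side face is 6 mm from this point) and reaching from 3 to 36 mm above the deck; it moves with the lever, 86 mm above the worktop.
- filter_lever (a joint): Lever position in m, growing along photometer +y: 0 = shut (red dot, end stop), then notches at 0.015, 0.030, 0.045 (third), 0.060, 0.075. Starts in or between the first and second notch. About 5 N takes it out of a notch; the resistance falls to nothing by half way (7.5 mm), where the lever jumps ahead of the finger into the next notch by itself and stays there.
- lever_face_shut: Side plate of the lever's tab that faces the shut end (photometer -y), 36 x 4 x 30 mm, moving with the lever; its outer face is 6 mm from the tab's middle. Origin at deck height under the tab's middle. Push on this face to move the lever out of shut.
- lever_face_out: The like side plate that faces away from the shut end (photometer +y). Push on this face to move the lever to shut. Fingers pressing on both plates at once count as a pinch.
- read_button_top (a point): Centre of the top of the round green push button, 26 mm across, in a black housing 42 mm across and 12 mm high; it stands on the deck at photometer x = -40, y = -55 mm; its top is 22 mm above the deck and goes down as it is pressed.
- read_button (a joint): Travel of the button in m: 0 = out, 0.006 = fully down. Springs back; starts to move at 1.5 N and is fully down at 5 N.
- sample_vial: Brown glass vial with a red cap, 15 mm across, 48 mm tall, loose, standing on the deck in the black collar; origin at the centre of its underside. To be left alone.
- beaker_50: Small clear beaker, 44 mm across, 58 mm tall, loose; origin at the centre of its underside. To be left alone.
- beaker_100: Larger clear beaker, 54 mm across, 72 mm tall, loose, behind the photometer; origin at the centre of its underside. To be left alone.
- brown_bottle: Brown glass bottle with a black cap, 49 mm across, 96 mm tall, loose; origin at the centre of its underside. To be left alone.
- calculator: Grey pocket calculator, 118 x 69 x 13 mm, loose, right of the photometer; origin at the centre of its underside. To be left alone.
- marker: White and red marker pen lying, 135 mm long, 17 mm thick, loose, left of the photometer; origin at the middle of its underside. To be left alone.

How it is judged (in metres and radians):
On the way, in this order (a step that is already met when the one before it is completed fails the run):
1. the lever is at the shut end (value of joint filter_lever below 0.003 m), for 0.2 s.
2. the lever rests in the third notch (value of joint filter_lever between 0.042 and 0.048 m and velocity of joint filter_lever below 0.01 m/s), for 0.3 s.
3. the button is pressed fully down with the lever in the third notch (value of joint filter_lever between 0.042 and 0.048 m and value of joint read_button above 0.0045 m and contact force between the fingers and read_button above 0.5 N), for 0.05 s.
At the end, for the whole second after the job is handed in: The lever rests in the third notch (joint 0.045 m within 3 mm), the button is out again (under 1.5 mm), the sample vial stands upright in its collar (within 0.2 rad) and no bystander is more than 20 mm from where it stood (all of step 2 and value of joint read_button below 0.0015 m and angle between sample_vial's own z axis and vertical below 0.2 rad and distance of each of sample_vial, beaker_50, beaker_100, brown_bottle, calculator, marker from where it was at the start of the episode below 0.02 m); the robot touches nothing.
It fails at once if the lever runs past the third notch (beyond 0.052 m) (value of joint filter_lever above 0.052 m).
It fails at once if the button is pressed (over 3 mm) with the lever not in the third notch (value of joint read_button above 0.003 m and not (value of joint filter_lever between 0.042 and 0.048 m)).
It fails at once if the lever is pinched: fingers press on both of its side plates at once (over 1 N each) (contact force between the fingers and lever_face_shut above 1 N and contact force between the fingers and lever_face_out above 1 N).
It fails at once if the sample vial is lifted, carried or pushed more than 20 mm (distance of sample_vial from where it was at the start of the episode above 0.02 m).
It fails at once if any other bystander is lifted, carried or pushed more than 20 mm (distance of any of beaker_50, beaker_100, brown_bottle, calculator, marker from where it was at the start of the episode above 0.02 m).
It also fails if it takes over 58 s, if anything falls off the work surface, if the arm or the gripper's body presses on something with over 40 N, if the wrist force passes 120 N, or if a joint passes its speed limit or range.

### The arm

A 6-joint arm with a two-finger parallel gripper is mounted at the origin on a cart in front of the work surface, level with it; the furniture and walls round the work are solid. World frame = base frame: x ahead of the robot, y to its left, z up, the work surface at z = 0. Lengths are in mm, angles in degrees, forces in N, time in s.
With the tool pointing down it reaches from about 350 to 850 mm from the base axis. Payload 8.1 kg.
Tool frame: the origin (TCP) lies midway between the tips of the shut fingers; the grasp point (between the pads) lies 19 mm behind it; z points along the fingers, y is the line along which they close (so a half turn about z gives the same grasp; the last joint's range is limited). The gripper opens to 85 mm and grips with 20 to 120 N. Pads are 22 mm wide; open, the fingers measure 114 mm over their backs; the gripper's body (76 mm by 85 mm) begins 54 mm behind the grasp point. The pads swing forward as they close: fully open they stand 13 mm farther back than shut.
Start: joints at [-69.924, 7.471, 85.268, -0, 87.261, -4.893], TCP at [253.301, -543.915, 231.292] pointing down, gripper open.
Joint ranges: [-169.43, 169.43], [-51.17, 129.36], [1.28, 143.12], [-76.62, 256.62], [0, 156.53], [-152.29, 152.29]. Speed limits (degrees/s): [136.94, 136.94, 159.86, 180, 180, 180].

### API

Orientations are given as [roll, pitch, yaw] about the fixed x, y, z axes, in that order (R = Rz(yaw) Ry(pitch) Rx(roll)).
In Python, from bench import sense, snapshot, camera_params, hand_in, masks_of, pinpoint gives the robot as it stands.
- The arm moves only by the tool step_arm, never from a script. Its argument "targets" is a list of rows, each an object with "angular": the turn, a rotation vector about the tool's x, y, z scaled (see below), a list of three; "dp": the shift along the tool's x, y, z scaled (see below), a list of three; "fingers": the closure, from 0 (fully open) to 1 (shut). A call has exactly 8 rows; each row is the pose to reach, as a shift and turn from the pose commanded when the call began, along the tool's axes at that moment, turning the shorter way round; what a row does not reach only later rows make up. The controller multiplies each number of a shift by 0.2 m and each number of a turn by 180 degrees. A row lasts 1/8 s, in which the tool goes at most 62.5 mm and 10.7 degrees, less where a joint would pass 70% of its speed; a pose out of reach is approached as far as the arm can. A call with a number of a shift or a turn outside -1 to 1 is refused whole. A call with a gripper value outside its range is refused whole. The fingers move at their own pace and stop on an object; "newtons" is the grip in N (left out, the last holds). Time passes only in rows, so rows that repeat a pose let the fingers close, or fill a call up. It gives the time, the measured TCP pose, the force, the opening and the grip force at its end, in the units of the state.
- sense(): the state, without advancing time (a new reading comes with each control period).
- snapshot(name): name is "scene" or "side" or "wrist"; returns the picture (480x640x3 uint8, blue, green, red); there is no depth.
- camera_params(name): a dict with "vfov" (degrees; the focal length in pixels is half the picture's height over the tangent of half this angle, whatever the lens; pixels are square), "cx", "cy" (the principal point, pixels), "R" (3x3) and "t" (3): a world point X has camera coordinates R X + t. Camera axes: x right, y down, z forward; pixel columns grow to the right and rows downward; lengths in mm; the calibration is good to about 2 mm. A picture is of the moment at which its call begins: read the wrist's pose just before it. camera_params takes no time and is no camera call; for the wrist camera it gives the pose at the moment of the call.
- hand_in(): hands the job in; it is judged then, once.
Trained networks look in the newest picture that a camera, given by its name, has taken for a name from the list of things; names that differ only in an ending like _2 or _b are one class to them, and where a whole thing is asked for, a point or a joint stands for the part that bears it (a point fixed in the world has none). Each returns a list of dicts, best first, with "conf" (0 to 1); they miss things now and then, are a little off and sometimes report something else, mostly with a low value. They report only what shows in the picture. A call takes as long as a camera call.
- masks_of(camera, label): "pixels" (480x640 bool, what is visible of it) and "at" ([column, row] in pixels, amid what is visible of it).
- pinpoint(camera, label): "at" ([column, row] in pixels: a listed point, or the origin of a listed thing).
The state is a dict: "time": time; "joint_pos": joint angles; "qd": joint speeds; "joint_efforts": joint torques, N m; "tool_pos": TCP position; "tcp_rot": TCP orientation; "ft_force": force on the tool from outside, world axes, zero at the start; "wrist_torque": the same for the moment, N m; "finger_gap": finger opening in mm; "grip_force": force on a finger pad.
Only numpy, scipy, OpenCV 4.12 (cv2) and the standard library are available. Lean on these libraries where they do the work, as an engineer would, in place of code of your own. Each camera call takes 0.05 s, during which the arm holds its last target. There are 200 camera calls.

## Working session

There is one attempt and no reset: what is moved stays moved. The work goes in short steps, Python scripts to look and compute and a tool call to move; the robot and the scene stay as the last step left them, time stands still between calls to the robot, and variables do not carry over. Pictures are saved under pics/ and viewed, at most 10 in all, crops included, and the job is handed in when it is done.

Besides the shell and the picture viewer there is one more tool, called after "Emit:" in YAML: its name, and indented under it one key for each argument. step_arm: Moves the arm, as the interface text tells. Its arguments: {"type":"object","properties":{"targets":{"type":"array","items":{"type":"object","properties":{"angular":{"type":"array","items":{"type":"number","minimum":-1,"maximum":1}},"dp":{"type":"array","items":{"type":"number","minimum":-1,"maximum":1}},"fingers":{"type":"number"}}}},"newtons":{"type":"number"}},"required":["targets"]}

```bash
mkdir -p pics; ls
cat > h.py <<'E'
import numpy as np, cv2
from bench import *
from scipy.spatial.transform import Rotation as Ro
from scipy.optimize import least_squares
def K(p):
    f=240/np.tan(np.radians(p['vfov'])/2); return f
def proj(p,X):
    c=np.atleast_2d(X)@np.array(p['R']).T+np.array(p['t']); f=K(p)
    return np.c_[p['cx']+f*c[:,0]/c[:,2],p['cy']+f*c[:,1]/c[:,2]]
def ray(p,uv):
    R=np.array(p['R']);f=K(p)
    d=R.T@np.array([(uv[0]-p['cx'])/f,(uv[1]-p['cy'])/f,1]);o=-R.T@np.array(p['t'])
    return o,d/np.linalg.norm(d)
def atz(p,uv,z):
    o,d=ray(p,uv); return o+d*(z-o[2])/d[2]
E
python3 - <<'E'
from h import *
s=sense();print(s)
for n in ('scene','side','wrist'):
    p=camera_params(n);im=snapshot(n);cv2.imwrite(f'pics/{n}0.png',im)
    print(n,p)
    for l,z in (('photometer',0),('lever_top',86),('read_button_top',72),('shut_stop',50),('third_stop',50),('sample_vial',50)):
        for r in pinpoint(n,l)[:1]: print(l,np.round(r['at'],1),round(r['conf'],2),atz(p,r['at'],z).round(1))
E
```

```text
pics
{'time': 0.0, 'joint_pos': array([-6.99226294e+01,  7.51509212e+00,  8.53297935e+01,  3.26249209e-04,
        8.72635835e+01, -4.89331830e+00]), 'qd': array([ 0.02361231, -0.00299892,  0.04123482, -0.02236071,  0.01897772,
       -0.06401497]), 'joint_efforts': array([ 9.26249195e-04, -5.69399750e+01, -5.00544655e+01, -2.84447196e-04,
        1.47637655e-02,  2.69201280e-05]), 'tool_pos': array([ 253.11754285, -543.37196812,  230.23969619]), 'tcp_rot': array([-1.79891954e+02, -9.57714874e-03,  2.49706640e+01]), 'ft_force': array([ 0.1679706 ,  0.09200719, -0.08084104]), 'wrist_torque': array([ 0.01216543, -0.02248987,  0.01449928]), 'grip_force': 0.0, 'finger_gap': 85.4203396360201}
scene {'vfov': 50.94090939390646, 'cx': 312.5971085722006, 'cy': 245.93156478957962, 'R': array([[-0.56484341, -0.82489435,  0.02238834],
       [-0.36306072,  0.22405763, -0.90442528],
       [ 0.74103902, -0.51898699, -0.42604421]]), 't': array([369.47240138, 281.21744883, 766.29954139])}
photometer [332.9 283.4] 0.91 [546.7  16.7   0. ]
lever_top [334.  243.8] 0.48 [572.9  -1.5  86. ]
read_button_
[... 421 characters left out ...]
75]]), 't': array([ 593.42017103,   90.64185169, 1223.34547509])}
photometer [329.1 261.8] 0.94 [552.3   5.6   0. ]
lever_top [320.4 229.5] 0.72 [574.9  -3.8  86. ]
read_button_top [348.2 228.8] 0.47 [511.5 -38.1  72. ]
shut_stop [322.9 239.5] 0.88 [570.6 -15.7  50. ]
third_stop [320.8 246.4] 0.65 [571.4  14.6  50. ]
sample_vial [341.4 265.2] 0.64 [514.3  83.2  50. ]
wrist {'vfov': 64.77669267851502, 'cx': 326.5980566448962, 'cy': 236.42796003332091, 'R': array([[ 4.23804743e-01, -9.05753499e-01,  3.71252784e-04],
       [-8.61699688e-01, -4.03065492e-01,  3.08239935e-01],
       [-2.79039760e-01, -1.30953455e-01, -9.51308575e-01]]), 't': array([-600.17686332,  -42.09960475,  379.75601357])}
```

View pics/scene0.png

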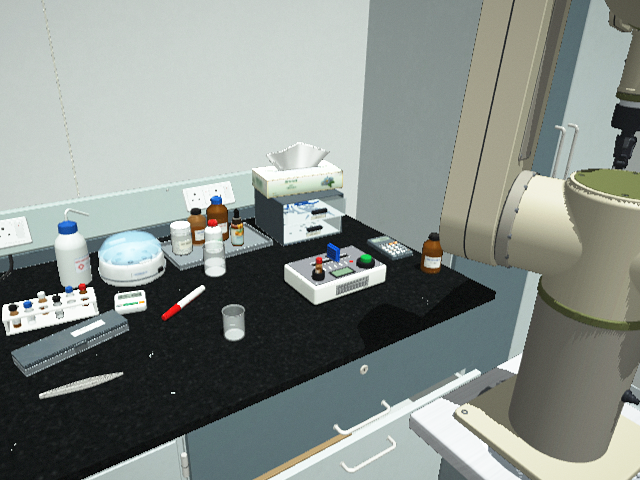

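View pics/side0.png

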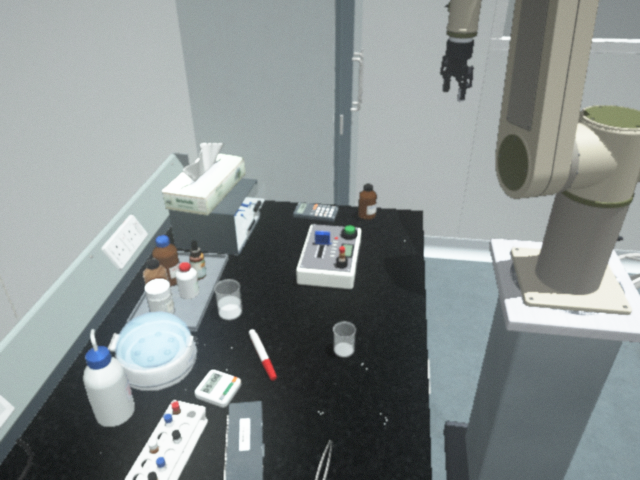

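Emit:
step_arm:
  targets:
    - {"dp": [0.25,-0.17,-0.1],"angular": [0,0,-0.055],"fingers": 1}
    - {"dp": [0.5,-0.34,-0.1],"angular": [0,0,-0.11],"fingers": 1}
    - {"dp": [0.75,-0.5,-0.1],"angular": [0,0,-0.165],"fingers": 1}
    - {"dp": [0.95,-0.65,-0.1],"angular": [0,0,-0.22],"fingers": 1}
    - {"dp": [0.95,-0.65,-0.1],"angular": [0,0,-0.275],"fingers": 1}
    - {"dp": [0.95,-0.65,-0.1],"angular": [0,0,-0.33],"fingers": 1}
    - {"dp": [0.95,-0.65,-0.1],"angular": [0,0,-0.361],"fingers": 1}
    - {"dp": [0.95,-0.65,-0.1],"angular": [0,0,-0.361],"fingers": 1}

```text
time: 2.05
tool_pos: [370.7, -345.8, 251.4]
tcp_rot: [180.0, 0.0, 89.9]
ft_force: [0.0, 0.3, -0.0]
finger_gap: -0.4
grip_force: 0.0
```

Emit:
step_arm:
  targets:
    - {"dp": [0.25,0.15,0],"fingers": 1}
    - {"dp": [0.5,0.3,0],"fingers": 1}
    - {"dp": [0.75,0.45,0],"fingers": 1}
    - {"dp": [1,0.6,0],"fingers": 1}
    - {"dp": [1,0.75,0],"fingers": 1}
    - {"dp": [1,0.9,0],"fingers": 1}
    - {"dp": [1,0.9,0],"fingers": 1}
    - {"dp": [1,0.9,0],"fingers": 1}

```text
validation failed for argument at $.ta...
```

Emit:
step_arm:
  targets:
    - {"dp": [0.25,0,0],"fingers": 1}
    - {"dp": [0.4,0,0],"fingers": 1}
    - {"dp": [0.4,0,0],"fingers": 1}
    - {"dp": [0.4,0,0],"fingers": 1}
    - {"dp": [0.4,0,0],"fingers": 1}
    - {"dp": [0.4,0,0],"fingers": 1}
    - {"dp": [0.4,0,0],"fingers": 1}
    - {"dp": [0.4,0,0],"fingers": 1}

```text
validation failed for argument at $.ta...
```

Run:
```python
from h import *
n='wrist';p=camera_params(n);im=snapshot(n);cv2.imwrite('pics/w1.png',im)
print(sense()['tool_pos'], 'cam',-np.array(p['R']).T@p['t'])
for l,z in (('photometer',0),('lever_top',86),('read_button_top',72),('shut_stop',50),('third_stop',50),('sample_vial',50)):
    for r in pinpoint(n,l)[:1]: print(l,np.round(r['at'],1),round(r['conf'],2),atz(p,r['at'],z).round(1))
```

```text
[ 370.67912364 -345.85766056  251.37010943] cam [ 370.04374454 -267.14366958  394.51672587]
```

View pics/w1.png

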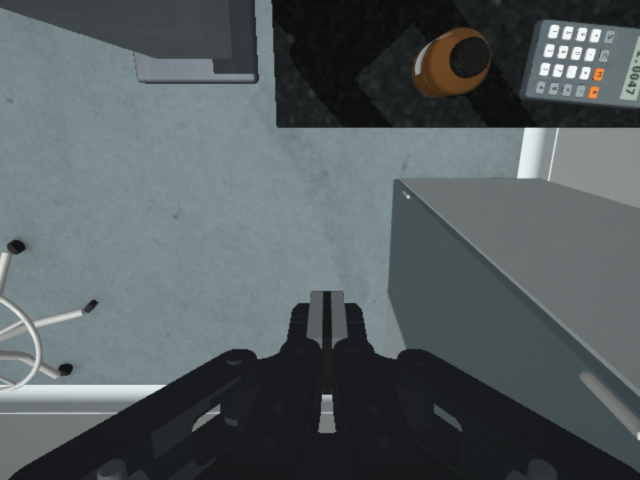

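The wrist picture shows only the bottle (452,65), the calculator and the shut fingers (327,300): the moves were refused because "angular" was missing.

Emit:
step_arm:
  targets:
    - {"dp": [0.25,0.15,0],"angular": [0,0,0],"fingers": 1}
    - {"dp": [0.5,0.3,0],"angular": [0,0,0],"fingers": 1}
    - {"dp": [0.75,0.45,0],"angular": [0,0,0],"fingers": 1}
    - {"dp": [1,0.6,0],"angular": [0,0,0],"fingers": 1}
    - {"dp": [1,0.75,0],"angular": [0,0,0],"fingers": 1}
    - {"dp": [1,0.9,0],"angular": [0,0,0],"fingers": 1}
    - {"dp": [1,0.9,0],"angular": [0,0,0],"fingers": 1}
    - {"dp": [1,0.9,0],"angular": [0,0,0],"fingers": 1}

```text
time: 3.4
tool_pos: [550.4, -146.0, 251.0]
tcp_rot: [-179.9, -0.0, 89.9]
ft_force: [0.2, -0.5, 0.5]
finger_gap: 0.1
grip_force: 0.0
```

Emit:
step_arm:
  targets:
    - {"dp": [0.25,0,0],"angular": [0,0,0],"fingers": 1}
    - {"dp": [0.4,0,0],"angular": [0,0,0],"fingers": 1}
    - {"dp": [0.4,0,0],"angular": [0,0,0],"fingers": 1}
    - {"dp": [0.4,0,0],"angular": [0,0,0],"fingers": 1}
    - {"dp": [0.4,0,0],"angular": [0,0,0],"fingers": 1}
    - {"dp": [0.4,0,0],"angular": [0,0,0],"fingers": 1}
    - {"dp": [0.4,0,0],"angular": [0,0,0],"fingers": 1}
    - {"dp": [0.4,0,0],"angular": [0,0,0],"fingers": 1}

```text
time: 4.4
tool_pos: [550.9, -66.3, 251.2]
tcp_rot: [-180.0, 0.0, 89.9]
ft_force: [-0.3, -0.7, -0.4]
finger_gap: 0.2
grip_force: 0.0
```

Run:
```python
from h import *
n='wrist';p=camera_params(n);im=snapshot(n);cv2.imwrite('pics/w2.png',im)
print(sense()['tool_pos'], 'cam',-np.array(p['R']).T@p['t'])
for l,z in (('photometer',0),('lever_top',86),('read_button_top',72),('shut_stop',50),('third_stop',50),('sample_vial',50)):
    for r in pinpoint(n,l)[:1]: print(l,np.round(r['at'],1),round(r['conf'],2),atz(p,r['at'],z).round(1))
```

```text
[550.91059273 -66.15413299 251.23722007] cam [550.2501213   12.42049875 394.36830791]
photometer [327.3 112.3] 0.63 [550.8  13.9   0. ]
lever_top [349.8 128. ] 0.6 [568.3   1.9  86. ]
read_button_top [275.5 181.4] 0.85 [506.4 -42.6  72. ]
shut_stop [346.5 163.3] 0.89 [568.  -29.9  50. ]
third_stop [343.  108.6] 0.95 [564.2  16.7  50. ]
sample_vial [278.1  19.6] 0.89 [510.9  84.8  50. ]
```

View pics/w2.png

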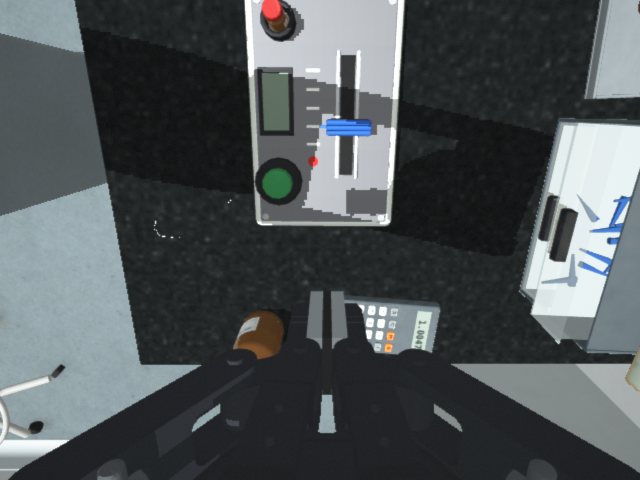

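The picture shows the deck, button (278,182), blue lever (349,128) about between ticks one and two, red dot (313,161) and five white ticks up to (313,70). I fit the pose to these marks.

```bash
cat >> h.py <<'E'
def w(pose,L):
    x,y,a=pose;c,s=np.cos(a),np.sin(a);L=np.atleast_2d(L)
    return np.c_[x+c*L[:,0]-s*L[:,1],y+s*L[:,0]+c*L[:,1],L[:,2]]
E
python3 - <<'E'
from h import *
p=camera_params('wrist');im=cv2.imread('pics/w2.png').astype(int)
b,g,r=im[...,0],im[...,1],im[...,2]
def cen(m,x0,x1,y0,y1):
    v,u=np.nonzero(m[y0:y1,x0:x1]); return [u.mean()+x0,v.mean()+y0,len(u)]
red=(r>g+60)&(r>b+60)
dot=cen(red,300,325,150,172); print('dot',dot)
br=im.min(2)-cv2.medianBlur(im.min(2).astype(np.uint8),21).astype(int)
T=[]
for v0 in (144,126,107,89,70):
    T.append(cen(br>25,303,323,v0-6,v0+7))
print(np.round(T,1))
gr=(g>r+40)&(g>b+20); but=cen(gr,250,310,150,215);print('but',but)
bl=(b>r+60); lev=cen(bl,315,385,105,150);v,u=np.nonzero(bl[105:150,315:385]);print('lev',lev,u.min()+315,u.max()+315,v.min()+105,v.max()+105)
L=[[-9.5,-37.5+15*i,50] for i in range(6)]+[[-40,-55,72]]
P=np.array([dot[:2]]+[t[:2] for t in T]+[but[:2]])
f=lambda q:((proj(p,w(q,L))-P)).ravel()
s=least_squares(f,[550,12,0],x_scale=[1,1,.01],loss='soft_l1');print(s.x,np.degrees(s.x[2]),np.round(s.fun,1))
c=s.x
print('corners',proj(p,w(c,[[-65,-100,50],[65,-100,50]])))
# lever joint from blue pixel bbox: project top outline
for j in np.arange(0.010,0.036,.0025):
    y=-37.5+j*1000; q=proj(p,w(c,[[a,y+d,z] for a in(2,38) for d in (-6,6) for z in (53,86)]))
    print(round(j,4),q.min(0).round(1),q.max(0).round(1))
np.save('pose.npy',c)
E
```

```text
dot [np.float64(312.7469879518072), np.float64(160.96385542168676), 83]
[[312.9 143.7  42. ]
 [315.6 126.9  67. ]
 [312.5 108.   42. ]
 [312.6  89.   43. ]
 [312.7  69.7  60. ]]
but [np.float64(276.8791366906475), np.float64(182.91223021582732), 695]
lev [np.float64(347.2815013404826), np.float64(127.3632707774799), 746] 320 371 119 135
[ 5.47740181e+02  1.00129387e+01 -7.92977595e-03] -0.4543426944311323 [ 0.3 -0.2  0.1 -0.1 -2.6 -0.9  0.4 -0.2  0.3  0.2  0.2  0.3 -0.3  1.2]
corners [[254.69285012 226.88073481]
 [391.58164752 228.07314964]]
0.01 [325.8 142.8] [371.1 161.5]
0.0125 [325.8 139.9] [371.3 158.3]
0.015 [325.8 136.9] [371.4 155.2]
0.0175 [325.8 134. ] [371.6 152. ]
0.02 [325.9 131. ] [371.7 148.8]
0.0225 [325.9 128. ] [371.9 145.6]
0.025 [325.9 125. ] [372.  142.3]
0.0275 [325.9 122. ] [372.2 139.1]
0.03 [326.  118.9] [372.3 135.8]
0.0325 [326.  115.9] [372.5 132.6]
0.035 [326.  112.7] [372.6 129.3]
```

Emit:
step_arm:
  targets:
    - {"dp": [0.25,0.085,0],"angular": [0,0,0],"fingers": 1}
    - {"dp": [0.51,0.085,0],"angular": [0,0,0],"fingers": 1}
    - {"dp": [0.51,0.085,0],"angular": [0,0,0],"fingers": 1}
    - {"dp": [0.51,0.085,0.25],"angular": [0,0,0],"fingers": 1}
    - {"dp": [0.51,0.085,0.5],"angular": [0,0,0],"fingers": 1}
    - {"dp": [0.51,0.085,0.72],"angular": [0,0,0],"fingers": 1}
    - {"dp": [0.51,0.085,0.8],"angular": [0,0,0],"fingers": 1}
    - {"dp": [0.51,0.085,0.8],"angular": [0,0,0],"fingers": 1}

```text
time: 5.75
tool_pos: [567.5, 35.4, 90.9]
tcp_rot: [-179.9, 0.0, 89.9]
ft_force: [-0.6, -1.0, 0.5]
finger_gap: 0.1
grip_force: 0.0
```

Run:
```python
from h import *
n='wrist';p=camera_params(n);im=snapshot(n);cv2.imwrite('pics/w3.png',im)
s=sense();print(s['tool_pos'],s['ft_force'],s['time'])
a=snapshot('scene')[200:300,270:400];b=snapshot('side')[190:290,270:400]
cv2.imwrite('pics/ss3.png',np.hstack([cv2.resize(a,None,fx=3,fy=3),cv2.resize(b,None,fx=3,fy=3)]))
```

```text
[568.73338586  35.54543684  92.52339948] [-0.36118126 -0.34604631  0.14971227] 5.8
```

View pics/ss3.png

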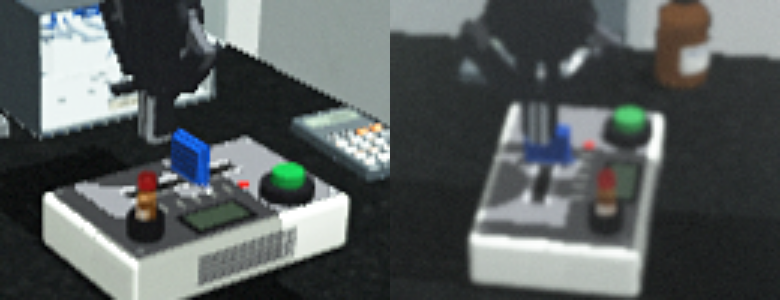

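View pics/w3.png

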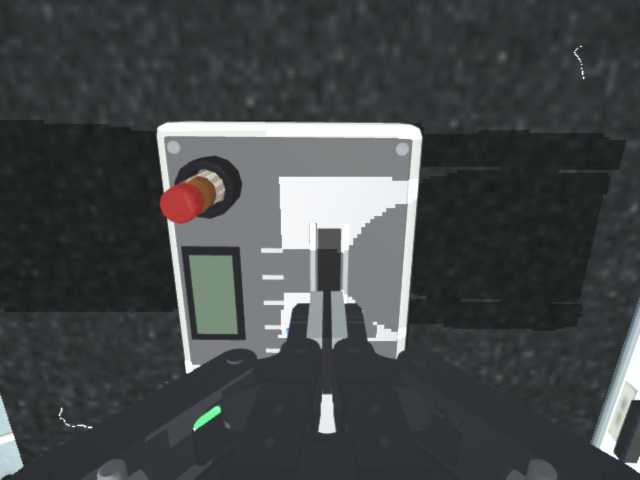

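The shut fingers stand in line with the slot on the lever's far (+y) side, the lever visible just in front of them. Now lower and push to shut.

Emit:
step_arm:
  targets:
    - {"dp": [0,0,0.06],"angular": [0,0,0],"fingers": 1}
    - {"dp": [0,0,0.12],"angular": [0,0,0],"fingers": 1}
    - {"dp": [0,0,0.12],"angular": [0,0,0],"fingers": 1}
    - {"dp": [-0.05,0,0.12],"angular": [0,0,0],"fingers": 1}
    - {"dp": [-0.1,0,0.12],"angular": [0,0,0],"fingers": 1}
    - {"dp": [-0.13,0,0.12],"angular": [0,0,0],"fingers": 1}
    - {"dp": [-0.16,0,0.12],"angular": [0,0,0],"fingers": 1}
    - {"dp": [-0.18,0,0.12],"angular": [0,0,0],"fingers": 1}

```text
time: 6.9
tool_pos: [568.1, 0.0, 67.6]
tcp_rot: [180.0, -0.0, 89.9]
ft_force: [0.2, 4.4, 2.1]
finger_gap: -0.2
grip_force: 1.8
```

Emit:
step_arm:
  targets:
    - {"dp": [-0.015,0,0],"angular": [0,0,0],"fingers": 1}
    - {"dp": [-0.03,0,0],"angular": [0,0,0],"fingers": 1}
    - {"dp": [-0.045,0,0],"angular": [0,0,0],"fingers": 1}
    - {"dp": [-0.055,0,0],"angular": [0,0,0],"fingers": 1}
    - {"dp": [-0.055,0,0],"angular": [0,0,0],"fingers": 1}
    - {"dp": [-0.055,0,0],"angular": [0,0,0],"fingers": 1}
    - {"dp": [-0.055,0,0],"angular": [0,0,0],"fingers": 1}
    - {"dp": [-0.055,0,0],"angular": [0,0,0],"fingers": 1}

```text
time: 7.9
tool_pos: [567.9, -10.9, 67.2]
tcp_rot: [-180.0, -0.0, 90.0]
ft_force: [-0.3, 1.5, -1.3]
finger_gap: 0.0
grip_force: 0.6
```

Emit:
step_arm:
  targets:
    - {"dp": [0.05,0,0],"angular": [0,0,0],"fingers": 1}
    - {"dp": [0.05,0,-0.15],"angular": [0,0,0],"fingers": 1}
    - {"dp": [0.05,0,-0.35],"angular": [0,0,0],"fingers": 1}
    - {"dp": [-0.1,0,-0.5],"angular": [0,0,0],"fingers": 1}
    - {"dp": [-0.27,0,-0.5],"angular": [0,0,0],"fingers": 1}
    - {"dp": [-0.27,0,-0.5],"angular": [0,0,0],"fingers": 1}
    - {"dp": [-0.27,0,-0.5],"angular": [0,0,0],"fingers": 1}
    - {"dp": [-0.27,0,-0.5],"angular": [0,0,0],"fingers": 1}

```text
time: 8.9
tool_pos: [567.7, -63.9, 166.8]
tcp_rot: [-180.0, -0.0, 90.0]
ft_force: [0.2, -0.2, -0.6]
finger_gap: -0.1
grip_force: 0.0
```

```bash
cat >> h.py <<'E'
def lever(im,p,c,name=''):
    # fit lever travel by matching blue silhouette of the tab (convex hull of projected box)
    im=im.astype(int);m=(im[...,0]>im[...,2]+50)&(im[...,0]>im[...,1]+25)
    best=[]
    for j in np.arange(-2,60,.5):
        y=-37.5+j;q=proj(p,w(c,[[a,y+d,z] for a in(2,38) for d in (-6,6) for z in (53,86)]))
        h=cv2.convexHull(q.astype(np.float32));k=np.zeros((480,640),np.uint8);cv2.fillConvexPoly(k,(h*16).astype(np.int32),1,shift=4)
        k=k>0;best.append((((m&k).sum())/max(1,k.sum()),j))
    best.sort(reverse=True);print(name,'lever j',best[:3])
E
python3 - <<'E'
from h import *
c=np.load('pose.npy')
for n in('wrist','scene','side'):
    p=camera_params(n);im=snapshot(n);cv2.imwrite(f'pics/{n}4.png',im);lever(im,p,c,n)
s=sense();print(s['tool_pos'],s['ft_force'],s['time'])
lever(cv2.imread('pics/w2.png'),camera_params('wrist'),c) if 0 else None
lever(cv2.imread('pics/scene0.png'),camera_params('scene'),c,'start scene')
lever(cv2.imread('pics/side0.png'),camera_params('side'),c,'start side')
E
```

```text
wrist lever j [(np.float64(0.713128976286871), np.float64(0.0)), (np.float64(0.7117169373549884), np.float64(0.5)), (np.float64(0.7061855670103093), np.float64(-1.0))]
scene lever j [(np.float64(0.7923728813559322), np.float64(2.0)), (np.float64(0.7923728813559322), np.float64(1.5)), (np.float64(0.7890295358649789), np.float64(-0.5))]
side lever j [(np.float64(0.8041666666666667), np.float64(2.0)), (np.float64(0.8008298755186722), np.float64(2.5)), (np.float64(0.8008298755186722), np.float64(1.5))]
[567.79325973 -64.27895971 167.00195147] [ 0.24206896 -0.09003166 -0.39479503] 9.05
start scene lever j [(np.float64(0.8), np.float64(33.5)), (np.float64(0.7899159663865546), np.float64(33.0)), (np.float64(0.7899159663865546), np.float64(30.5))]
start side lever j [(np.float64(0.7224489795918367), np.float64(36.5)), (np.float64(0.716), np.float64(25.5)), (np.float64(0.7154471544715447), np.float64(37.0))]
```

View pics/wrist4.png

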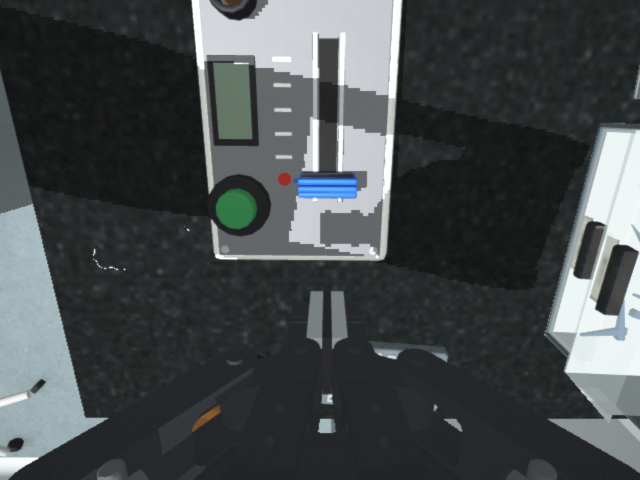

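The lever (328,187) is level with the red dot (284,179) allowing for its height: shut. Fingers are on its −y side; lower and approach.

Emit:
step_arm:
  targets:
    - {"dp": [0,0,0.2],"angular": [0,0,0],"fingers": 1}
    - {"dp": [0,0,0.35],"angular": [0,0,0],"fingers": 1}
    - {"dp": [0,0,0.45],"angular": [0,0,0],"fingers": 1}
    - {"dp": [0,0,0.5],"angular": [0,0,0],"fingers": 1}
    - {"dp": [0,0,0.5],"angular": [0,0,0],"fingers": 1}
    - {"dp": [0.04,0,0.5],"angular": [0,0,0],"fingers": 1}
    - {"dp": [0.08,0,0.5],"angular": [0,0,0],"fingers": 1}
    - {"dp": [0.08,0,0.5],"angular": [0,0,0],"fingers": 1}

```text
time: 10.05
tool_pos: [568.4, -48.2, 68.0]
tcp_rot: [179.9, 0.0, 90.0]
ft_force: [-1.1, -0.2, -1.1]
finger_gap: -0.2
grip_force: 0.0
```

Emit:
step_arm:
  targets:
    - {"dp": [0.0175,0,0],"angular": [0,0,0],"fingers": 1}
    - {"dp": [0.035,0,0],"angular": [0,0,0],"fingers": 1}
    - {"dp": [0.0525,0,0],"angular": [0,0,0],"fingers": 1}
    - {"dp": [0.07,0,0],"angular": [0,0,0],"fingers": 1}
    - {"dp": [0.0875,0,0],"angular": [0,0,0],"fingers": 1}
    - {"dp": [0.105,0,0],"angular": [0,0,0],"fingers": 1}
    - {"dp": [0.12,0,0],"angular": [0,0,0],"fingers": 1}
    - {"dp": [0.12,0,0],"angular": [0,0,0],"fingers": 1}

```text
time: 11.05
tool_pos: [567.8, -24.9, 67.1]
tcp_rot: [-180.0, 0.0, 90.0]
ft_force: [-0.4, -1.8, -0.8]
finger_gap: -0.0
grip_force: 1.1
```

Run:
```python
from h import *
c=np.load('pose.npy')
for n in('wrist','scene','side'):
    p=camera_params(n);im=snapshot(n);cv2.imwrite(f'pics/{n}5.png',im);lever(im,p,c,n)
s=sense();print(s['tool_pos'],s['ft_force'],s['time'])
```

```text
wrist lever j [(np.float64(0.709349593495935), np.float64(21.0)), (np.float64(0.7082627836098883), np.float64(20.5)), (np.float64(0.7057731262660365), np.float64(20.0))]
scene lever j [(np.float64(0.8008474576271186), np.float64(22.0)), (np.float64(0.7974683544303798), np.float64(19.5)), (np.float64(0.7974137931034483), np.float64(19.0))]
side lever j [(np.float64(0.8057851239669421), np.float64(22.5)), (np.float64(0.8057851239669421), np.float64(20.5)), (np.float64(0.8057851239669421), np.float64(19.5))]
[567.80124098 -24.94451095  67.13822974] [-0.20446437 -1.90008035 -1.5385357 ] 11.2
```

Travel by kinematics (19.8 mm), vision (~20.5) and force (1.8 N) agree; continue slowly.

Emit:
step_arm:
  targets:
    - {"dp": [0.0125,0,0],"angular": [0,0,0],"fingers": 1}
    - {"dp": [0.025,0,0],"angular": [0,0,0],"fingers": 1}
    - {"dp": [0.0375,0,0],"angular": [0,0,0],"fingers": 1}
    - {"dp": [0.05,0,0],"angular": [0,0,0],"fingers": 1}
    - {"dp": [0.06,0,0],"angular": [0,0,0],"fingers": 1}
    - {"dp": [0.07,0,0],"angular": [0,0,0],"fingers": 1}
    - {"dp": [0.075,0,0],"angular": [0,0,0],"fingers": 1}
    - {"dp": [0.075,0,0],"angular": [0,0,0],"fingers": 1}

```text
time: 12.2
tool_pos: [568.1, -10.1, 67.4]
tcp_rot: [180.0, 0.0, 89.9]
ft_force: [-0.1, -2.7, 0.6]
finger_gap: 0.0
grip_force: 1.4
```

Emit:
step_arm:
  targets:
    - {"dp": [0.005,0,0],"angular": [0,0,0],"fingers": 1}
    - {"dp": [0.01,0,0],"angular": [0,0,0],"fingers": 1}
    - {"dp": [0.015,0,0],"angular": [0,0,0],"fingers": 1}
    - {"dp": [0.02,0,0],"angular": [0,0,0],"fingers": 1}
    - {"dp": [0.025,0,0],"angular": [0,0,0],"fingers": 1}
    - {"dp": [0.03,0,0],"angular": [0,0,0],"fingers": 1}
    - {"dp": [0.03,0,0],"angular": [0,0,0],"fingers": 1}
    - {"dp": [0.03,0,0],"angular": [0,0,0],"fingers": 1}

```text
time: 13.2
tool_pos: [567.9, -4.0, 67.2]
tcp_rot: [-180.0, -0.0, 90.0]
ft_force: [-0.5, -0.6, -0.0]
finger_gap: -0.1
grip_force: 0.0
```

Emit:
step_arm:
  targets:
    - {"dp": [-0.05,0,0],"angular": [0,0,0],"fingers": 1}
    - {"dp": [-0.1,0,0],"angular": [0,0,0],"fingers": 1}
    - {"dp": [-0.1,0,-0.2],"angular": [0,0,0],"fingers": 1}
    - {"dp": [-0.15,0,-0.45],"angular": [0,0,0],"fingers": 1}
    - {"dp": [-0.3,0,-0.6],"angular": [0,0,0],"fingers": 1}
    - {"dp": [-0.4,0,-0.6],"angular": [0,0,0],"fingers": 1}
    - {"dp": [-0.4,0,-0.6],"angular": [0,0,0],"fingers": 1}
    - {"dp": [-0.4,0,-0.6],"angular": [0,0,0],"fingers": 1}

```text
time: 14.2
tool_pos: [566.9, -83.8, 185.4]
tcp_rot: [-179.8, -0.1, 89.9]
ft_force: [-0.5, -0.4, -0.1]
finger_gap: -0.1
grip_force: 0.0
```

Run:
```python
from h import *
c=np.load('pose.npy')
for n in('wrist','scene','side'):
    p=camera_params(n);im=snapshot(n);cv2.imwrite(f'pics/{n}6.png',im);lever(im,p,c,n)
    if n=='wrist':
        for r in pinpoint(n,'read_button_top')[:1]: print('button',r['at'],r['conf'],atz(p,r['at'],72).round(1))
        i=im.astype(int);m=((i[...,1]>i[...,2]+40)&(i[...,1]>i[...,0]+20)).astype(np.uint8)
        _,_,st,ce=cv2.connectedComponentsWithStats(m);k=1+st[1:,4].argmax();print(st[k],atz(p,ce[k],72).round(1))
print('pred button',w(c,[-40,-55,72]))
s=sense();print(s['tool_pos'],s['ft_force'],s['time'])
```

```text
wrist lever j [(np.float64(0.815576323987539), np.float64(44.5)), (np.float64(0.8069182389937107), np.float64(44.0)), (np.float64(0.8018348623853211), np.float64(45.0))]
button [239.9, 175.2] 0.69 [507.1 -44.6  72. ]
[ 222  156   39   38 1143] [508. -44.  72.]
scene lever j [(np.float64(0.8025751072961373), np.float64(47.5)), (np.float64(0.8008658008658008), np.float64(45.0)), (np.float64(0.7896995708154506), np.float64(44.5))]
side lever j [(np.float64(0.7206477732793523), np.float64(53.5)), (np.float64(0.7154471544715447), np.float64(54.0)), (np.float64(0.71484375), np.float64(41.5))]
pred button [[507.30530556 -44.66814434  72.        ]]
[567.48402922 -83.28753204 186.39016874] [ 0.26658402 -0.09176855  0.78171532] 14.4
```

View pics/wrist6.png

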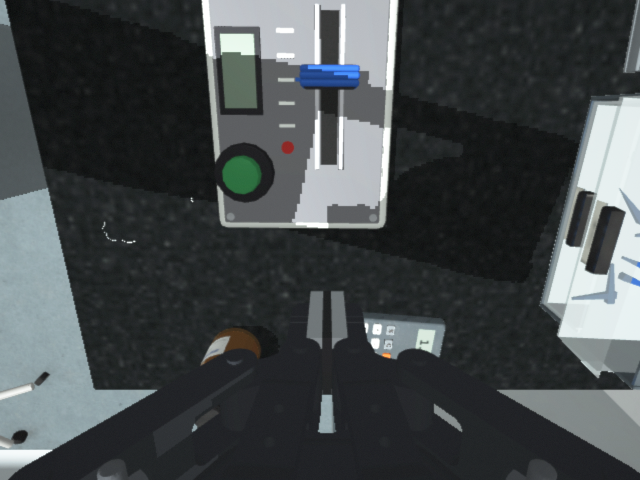

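The lever (330,76) is level with the third tick (287,80): third notch. The button is at (241,175), world (507.5, −44.5). Move over it.

Emit:
step_arm:
  targets:
    - {"dp": [0.1,-0.15,0],"angular": [0,0,0],"fingers": 1}
    - {"dp": [0.195,-0.3,0],"angular": [0,0,0],"fingers": 1}
    - {"dp": [0.195,-0.3,0],"angular": [0,0,0],"fingers": 1}
    - {"dp": [0.195,-0.3,0.2],"angular": [0,0,0],"fingers": 1}
    - {"dp": [0.195,-0.3,0.4],"angular": [0,0,0],"fingers": 1}
    - {"dp": [0.195,-0.3,0.52],"angular": [0,0,0],"fingers": 1}
    - {"dp": [0.195,-0.3,0.52],"angular": [0,0,0],"fingers": 1}
    - {"dp": [0.195,-0.3,0.52],"angular": [0,0,0],"fingers": 1}

```text
time: 15.4
tool_pos: [509.0, -45.2, 84.5]
tcp_rot: [179.9, 0.0, 90.0]
ft_force: [-0.7, 0.3, -0.2]
finger_gap: -0.1
grip_force: 0.0
```

Emit:
step_arm:
  targets:
    - {"dp": [0,0,0.02],"angular": [0,0,0],"fingers": 1}
    - {"dp": [0,0,0.035],"angular": [0,0,0],"fingers": 1}
    - {"dp": [0,0,0.05],"angular": [0,0,0],"fingers": 1}
    - {"dp": [0,0,0.06],"angular": [0,0,0],"fingers": 1}
    - {"dp": [0,0,0.07],"angular": [0,0,0],"fingers": 1}
    - {"dp": [0,0,0.075],"angular": [0,0,0],"fingers": 1}
    - {"dp": [0,0,0.08],"angular": [0,0,0],"fingers": 1}
    - {"dp": [0,0,0.08],"angular": [0,0,0],"fingers": 1}

```text
time: 16.4
tool_pos: [508.0, -45.0, 67.4]
tcp_rot: [180.0, -0.0, 90.0]
ft_force: [-0.9, -0.4, 3.3]
finger_gap: -0.3
grip_force: 2.0
```

Emit:
step_arm:
  targets:
    - {"dp": [0,0,0.01],"angular": [0,0,0],"fingers": 1}
    - {"dp": [0,0,0.015],"angular": [0,0,0],"fingers": 1}
    - {"dp": [0,0,0.02],"angular": [0,0,0],"fingers": 1}
    - {"dp": [0,0,0.02],"angular": [0,0,0],"fingers": 1}
    - {"dp": [0,0,0.02],"angular": [0,0,0],"fingers": 1}
    - {"dp": [0,0,0.02],"angular": [0,0,0],"fingers": 1}
    - {"dp": [0,0,0.02],"angular": [0,0,0],"fingers": 1}
    - {"dp": [0,0,0.02],"angular": [0,0,0],"fingers": 1}

```text
time: 17.4
tool_pos: [508.3, -45.0, 65.7]
tcp_rot: [180.0, 0.0, 90.0]
ft_force: [-13.0, 1.5, 27.3]
finger_gap: 0.2
grip_force: 13.2
```

Fully down (27 N against the stop). Let go and lift clear.

Emit:
step_arm:
  targets:
    - {"dp": [0,0,-0.05],"angular": [0,0,0],"fingers": 1}
    - {"dp": [0,0,-0.2],"angular": [0,0,0],"fingers": 1}
    - {"dp": [0,0,-0.4],"angular": [0,0,0],"fingers": 1}
    - {"dp": [-0.2,0,-0.6],"angular": [0,0,0],"fingers": 1}
    - {"dp": [-0.2,0,-0.6],"angular": [0,0,0],"fingers": 1}
    - {"dp": [-0.2,0,-0.6],"angular": [0,0,0],"fingers": 1}
    - {"dp": [-0.2,0,-0.6],"angular": [0,0,0],"fingers": 1}
    - {"dp": [-0.2,0,-0.6],"angular": [0,0,0],"fingers": 1}

```text
time: 18.4
tool_pos: [507.2, -84.2, 181.9]
tcp_rot: [-179.9, -0.0, 90.0]
ft_force: [-0.3, 0.4, -0.8]
finger_gap: 0.1
grip_force: 0.0
```

Run:
```python
from h import *
c=np.load('pose.npy');n='wrist'
p=camera_params(n);im=snapshot(n);lever(im,p,c,n)
r=pinpoint(n,'read_button_top')[0];print(atz(p,r['at'],72))
print(sense()['tool_pos'],sense()['ft_force'],hand_in())
```

```text
wrist lever j [(np.float64(0.83475935828877), np.float64(44.5)), (np.float64(0.8233122362869199), np.float64(45.0)), (np.float64(0.8186221743810549), np.float64(44.0))]Traceback (most recent call last):
  File "<stdin>", line 4, in <module>
IndexError: list index out of range
```

```bash
python3 -c "
from bench import *
print(hand_in())"
```

```text
the job is handed in; nothing more can be done
None
```

I pushed the lever to shut and then out to the third notch (about 44.5 mm in the last picture), pressed the green button against its stop (27 N) and released it, and handed in at about 18 s. I did not check the button's return or the bystanders before handing in, and the hand-in gave no verdict.

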